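Turn the crosswise tote so it stacks on the lower one

ROBOT

A 7-joint arm with a two-finger parallel gripper is mounted at the origin on the work surface. World frame = base frame: x ahead of the robot, y to its left, z up, the work surface at z = 0. Lengths are in m, angles in rad, forces in N, time in s.
With the tool pointing down it reaches from about 0.4 to 0.85 m from the base axis. Payload 10.4 kg.
Tool frame: the origin (TCP) lies at the very end of the fingers, on their centre line; the grasp point (between the pads) lies 19 mm behind it; z points along the fingers, y is the direction in which the jaws open and shut (so a half turn about z gives the same grasp; the last joint's range is limited). The gripper opens to 87 mm and grips with 3 to 60 N. Pads are 19 mm wide; open, the fingers measure 117 mm over their backs; the gripper's body (75 mm by 190 mm) begins 51 mm behind the grasp point.
Start: joints at [-1.252, 0.332, -0.065, 1.46, 0.022, 1.35, -0.088], TCP at [0.209, 0.589, 0.223] pointing down, gripper open.
Joint ranges: [-2.6, 2.6], [-0.5, 2.12], [-1.47, 1.34], [0.16, 2.42], [-1.27, 4.41], [0.06, 2.06], [-2.6, 2.6]. Speed limits (rad/s): [2.22, 2.22, 2.79, 2.79, 3.14, 3.14, 3.14].

INTERFACE

Orientations are given as a unit quaternion [x, y, z, w].
In Python, from bench import read_state, camera, close_job, recognise, masks_of gives the robot as it stands.
- The arm moves only by the tool play_rows, never from a script. Its argument "moves" is a list of rows, each a list of 3 entries, a list of its own where there are three numbers: the shift along the tool's x, y, z in cm, then the turn, a rotation vector about the tool's x, y, z in rad, then the finger opening in cm, from 0 to 8.7. In form: [[[dx, dy, dz], [ax, ay, az], jaw], ...]. A call has 1 to 8 rows; each row is the pose to reach, as a shift and turn from the pose commanded when the call began, along the tool's axes at that moment; what a row does not reach only later rows make up. A row lasts 1/8 s, in which the tool goes at most 62.5 mm and 10.7 degrees, less where a joint would pass 70% of its speed; a pose out of reach is approached as far as the arm can. A call with a gripper value outside its range is refused whole. The fingers move at their own pace and stop on an object; "grip_force" is the grip in N (left out, the last holds). Time passes only in rows, so rows that repeat a pose let the fingers close. It gives the time, the measured TCP pose, the force and the opening at its end, in the units of the state.
- read_state(): the state, without advancing time (a new reading comes with each control period).
- camera(name): name is "scene" or "top" or "wrist"; returns a dict with "frame" (384x512x3 uint8, red, green, blue), "intrinsics" (3x3 intrinsics, pixels), "camera_from_world" (4x4, takes a point from world to camera coordinates). Camera axes: x right, y down, z forward; pixel columns grow to the right and rows downward; lengths in m; the calibration is good to about 2 mm. A picture is of the moment at which its call begins. There is no depth.
- close_job(): hands the job in, once; it reports no verdict.
Trained networks look in a picture, given as the dict that the camera call returned (one of the last four; its "shot" number tells which), for a name from the list of things; names that differ only in an ending like _2 or _b are one class to them, and where a whole thing is asked for, a point or a joint stands for the part that bears it (a point fixed in the world has none). Each returns a list of dicts, best first, with "conf" (0 to 1); they miss things now and then, are a little off and sometimes report something else, mostly with a low value. They report only what shows in the picture. A call takes as long as a camera call.
- recognise(picture, query): "at" ([column, row] in pixels, amid what is visible of it).
- masks_of(picture, query): "region" (384x512 bool, what is visible of it) and "at" ([column, row] in pixels, amid what is visible of it).
The state is a dict: "time": time; "joint_positions": joint angles; "joint_vel": joint speeds; "joint_torque": joint torques, N m; "ee_pos": TCP position; "eef_rot": TCP orientation; "ft_force": force on the tool from outside, world axes, zero at the start; "torque": the same for the moment, N m; "width": finger opening in m.
Only numpy, scipy, OpenCV 4.12 (cv2) and the standard library are available. Lean on these libraries where they do the work, as an engineer would, in place of code of your own. Each camera call takes 0.05 s, during which the arm holds its last target.

TASK

The blue stack-nest tote was left crosswise on top of the white one at the food stall. Without lifting it off, turn it round on the white tote's rim so that its yellow end lies over the white tote's plain end (yellow over yellow would make it drop in and nest), and seat all four of its feet fully down in the rim's pockets so it stands level. Leave the white tote where it stands, and do not disturb the bowl, bottle and can.

Things in the scene. Friction and masses are not known exactly. Their poses are not given: they have to be found in the camera images.
- lower_tote: White open tote with one yellow end, 194 (x) x 160 (y) x 75 mm high, loose on the counter, about 3 kg with two flat steel weights lying in it (up to 20 mm above its base). Origin: centre of the underside; +x to its yellow end, z up. A tote on top turned half round stacks; the same way round, its feet pass through the slots and it sinks in about 50 mm (nests, wrong).
- upper_tote: Blue open tote with one yellow end, same shape as the white one, empty, 0.4 to 0.85 kg, lying loose on the white rim. Origin: centre of the underside; +x to its yellow end, z up. It starts 29 to 109 degrees counter-clockwise (from above) of the white tote; turning on counter-clockwise leads to stacking. Origin 75 mm above the white tote's when on the rim, 69 mm when stacked, then centred over it.
- upper_basin (a point): Centre of the blue tote's inner floor, 4 mm above its origin. In both totes the 4 mm walls lean outwards: inside 152 (x) x 88 (y) mm at the base, growing evenly to 176 x 112 mm at the rim 75 mm up. The rim is 15 mm thick and reaches out to 194 x 160 mm. The long walls are whole from x = -14 to +52 mm.
- upper_foot (a point): Middle of the underside of one of the blue tote's four feet, at x = +68, y = +63 mm from its origin. Feet stand at x = +68 and x = -30 mm on both long sides, 22 mm wide (x), 10 mm high, reaching out to y = +-70 mm; their undersides are level with the tote's underside.
- lower_pocket (a point): Middle of the floor of one of four pockets in the white rim's flat top, at x = -68, y = -64 mm, 69 mm up from its origin. Pockets lie at x = -68 and x = +30 mm on both long sides, 26 mm wide (x), y = +-56 to +-72 mm, 6 mm deep, open inwards, shut outwards by a 8 mm kerb level with the rim. The feet have 2 mm of play all round.
- lower_slot (a point): Rim-height middle of one of four 32 mm wide slots cut down through the white tote's rim and long walls, at x = +68, y = +64 mm from its origin. Slots lie at x = +68 and x = -30 mm on both long sides.
- upper_marked_end (a point): Middle of the outer top edge of the blue tote's yellow end rim (97 mm along x, 75 mm up from its origin)
- lower_marked_end (a point): Middle of the outer top edge of the white tote's yellow end rim (97 mm along x, 75 mm up from its origin)
- bowl: White bowl, 120 mm across, 55 mm high, a bystander. Origin: centre of the underside
- sauce_bottle: Amber sauce bottle with red cap, 60 mm across, 150 mm high, a bystander. Origin: centre of the underside
- can: Green can, 66 mm across, 100 mm high, a bystander. Origin: centre of the underside

How it is judged:
By the outcome, as a careful person would: the job done as asked, in the order asked, and still so for the second after the job is handed in, with the robot touching nothing.
It also fails if it takes over 64 s, if anything falls off the work surface, if the arm or the gripper's body presses on something with over 40 N, if the wrist force passes 120 N, or if a joint passes its speed limit or range.

## Working session

There is one attempt and no reset: what is moved stays moved. The work goes in short steps, Python scripts to look and compute and a tool call to move; the robot and the scene stay as the last step left them, time stands still between calls to the robot, and variables do not carry over. Pictures are saved under pics/ and viewed, and the job is handed in when it is done.

Besides the shell and the picture viewer there is one more tool, called after ">>>" as name(argument=value, ...) on one line, values as JSON. play_rows: Moves the arm, as the interface text tells. Its arguments: {"type":"object","properties":{"moves":{"type":"array","items":{"type":"array"}},"grip_force":{"type":"number"}},"required":["moves"]}

```bash
mkdir -p pics; ls
cat > h.py <<'E'
import numpy as np, cv2
from bench import *
def save(p,n): cv2.imwrite('pics/'+n,cv2.cvtColor(p['frame'],cv2.COLOR_RGB2BGR))
def proj(p,X):
    X=np.atleast_2d(X); M=p['camera_from_world']; c=X@M[:3,:3].T+M[:3,3]; u=c@p['intrinsics'].T; return u[:,:2]/u[:,2:]
def atz(p,uv,z):
    M=p['camera_from_world']; R=M[:3,:3]; o=-R.T@M[:3,3]
    uv=np.atleast_2d(uv).astype(float); d=np.c_[uv,np.ones(len(uv))]@np.linalg.inv(p['intrinsics']).T@R
    return o+d*((z-o[2])/d[:,2:])
E
python3 - <<'E'
from h import *
s=read_state(); print(s)
for n in ['top','scene']:
    p=camera(n); save(p,n+'0.png'); print(n,p['camera_from_world'].round(3).tolist(),p['intrinsics'].tolist())
    for q in ['upper_basin','upper_marked_end','lower_marked_end','upper_foot','lower_pocket','lower_slot','bowl','sauce_bottle','can']:
        r=recognise(p,q)[:4]; print(q,[(np.round(a['at']).tolist(),round(a['conf'],2)) for a in r])
E
```

```text
pics
{'time': 0.0, 'joint_positions': array([-1.25160391,  0.33287232, -0.06466336,  1.46098122,  0.02161781,
        1.34989744, -0.08847117]), 'joint_vel': array([ 7.77916043e-04, -5.21070022e-05, -6.90180896e-04,  9.95328820e-04,
        4.44558844e-05,  3.00136621e-05,  6.41874356e-04]), 'joint_torque': array([ 8.62954912e-04, -6.23271775e+01,  2.53388128e-02, -3.89893270e+01,
       -6.12460845e-02,  3.97165271e-02,  1.81438804e-04]), 'ee_pos': array([0.20938285, 0.58845412, 0.22173453]), 'eef_rot': array([ 1.70055703e-01,  9.85434180e-01, -7.27425291e-04, -7.54894175e-05]), 'ft_force': array([-0.70653449, -0.0439846 , -0.36426995]), 'torque': array([-0.00949699,  0.03152236, -0.02935286]), 'width': 0.08685935397614442}
top [[-0.02, -1.0, 0.011, 0.015], [-0.992, 0.018, -0.122, 0.613], [0.122, -0.013, -0.992, 1.346], [0.0, 0.0, 0.0, 1.0]] [[422.9260427996321, 0.0, 252.7717784299005], [0.0, 422.9260427996321, 194.09262389217716], [0.0, 0.0, 1.0]]
upper_basin [([226.0, 211.0], 0.94)]
upper_marked_end [([224.0, 213.0], 0.77)]
lower_marked_end [([234.0, 190.0], 0.67)]
upper_foot [([224.0, 212.0], 0.67)]
lower_pocket [([239.0, 185.0], 0.65)]
lower_slot [([238.0, 191.0], 0.56)]
bowl [([134.0, 248.0], 0.59)]
sauce_bottle [([372.0, 233.0], 0.68)]
can [([252.0, 142.0], 0.79)]
scene [[0.671, 0.742, 0.008, -0.402], [0.617, -0.552, -0.562, -0.308], [-0.412, 0.382, -0.827, 1.466], [0.0, 0.0, 0.0, 1.0]] [[422.97985022824196, 0.0, 260.62241782716154], [0.0, 422.97985022824196, 201.3552456944266], [0.0, 0.0, 1.0]]
upper_basin [([274.0, 168.0], 0.72)]
upper_marked_end [([274.0, 169.0], 0.7), ([303.0, 260.0], 0.3)]
lower_marked_end [([283.0, 199.0], 0.78), ([305.0, 260.0], 0.16)]
upper_foot [([272.0, 172.0], 0.88), ([281.0, 197.0], 0.45)]
lower_pocket [([276.0, 198.0], 0.86)]
lower_slot [([279.0, 198.0], 0.83)]
bowl [([313.0, 120.0], 0.68)]
sauce_bottle [([117.0, 268.0], 0.81)]
can [([305.0, 259.0], 0.86)]
```

Run:
```python
import cv2
for n in ['top','scene']:
    i=cv2.imread(f'pics/{n}0.png'); 
    c=i[90:320,90:400] if n=='top' else i[80:310,80:390]
    cv2.imwrite(f'pics/{n}0c.png',cv2.resize(c,None,fx=2.5,fy=2.5,interpolation=cv2.INTER_CUBIC))
```

```text
(no output)
```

View pics/top0c.png

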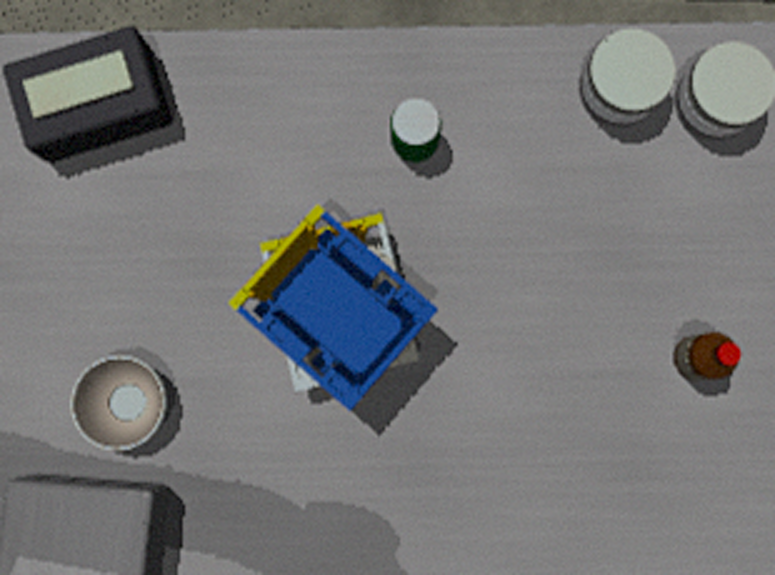

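View pics/scene0c.png

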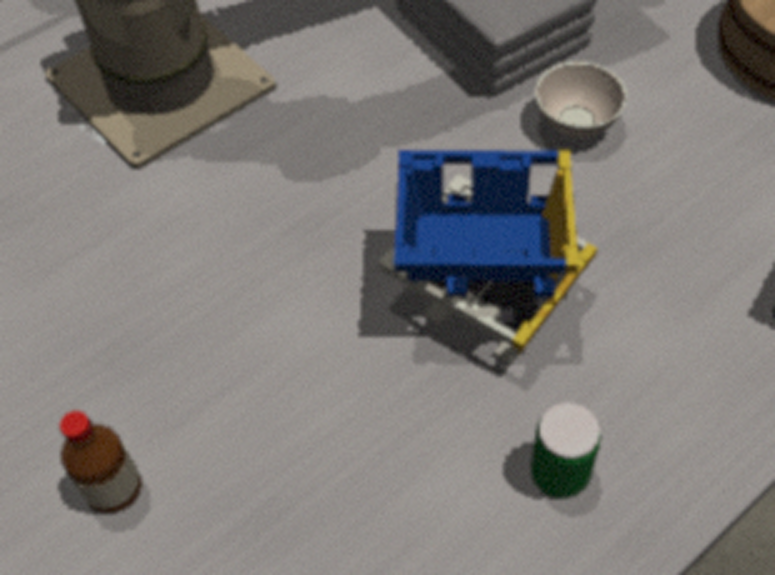

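Top view: the blue tote's yellow end points up-left at about (275,255) in the crop. The white tote's yellow edge runs (262,245)–(382,213). Next I fit both poses from the masks.

```bash
cat > fit.py <<'E'
from h import *
from scipy.optimize import minimize
def pts(L,W,z): return np.array([[a*L/2,b*W/2,z] for a in(1,-1) for b in(1,-1)])
TOTE=np.r_[pts(194,160,75),pts(194,160,60),pts(160,96,0)]/1000
def pose(P,x,y,z,yaw):
    c,s=np.cos(yaw),np.sin(yaw); return P@np.array([[c,-s,0],[s,c,0],[0,0,1]]).T+[x,y,z]
def hull(p,P,S=4):
    u=(proj(p,P)+.5)*S; h=cv2.convexHull(u.astype(np.float32))
    m=np.zeros((384*S,512*S),np.uint8); cv2.fillConvexPoly(m,np.round(h*16).astype(np.int32),1,shift=4); return cv2.resize(m*255,(512,384),interpolation=cv2.INTER_AREA)/255.
def colours(p):
    h=cv2.cvtColor(p['frame'],cv2.COLOR_RGB2HSV).astype(int); H,S,V=h[...,0],h[...,1],h[...,2]
    blue=(H>100)&(H<125)&(S>120); yel=(H>22)&(H<35)&(S>130)&(V>60)
    return blue,yel
E
python3 - <<'E'
from fit import *
for n in ['top','scene']:
    p=camera(n); b,y=colours(p); 
    o=p['frame'].copy()//2
    for q,c in [('upper_tote',(0,0,255)),('lower_tote',(255,0,0))]:
        m=masks_of(p,q); print(n,q,[(a['conf'],a['region'].sum(),np.round(a['at'])) for a in m][:3])
        e=m[0]['region'].astype(np.uint8); cs,_=cv2.findContours(e,cv2.RETR_EXTERNAL,cv2.CHAIN_APPROX_NONE); 
        o[e>0]=o[e>0]//2+np.array(c,np.uint8)//2
        np.save(f'{n}_{q}.npy',m[0]['region'])
    o2=p['frame']//2; o2=o2.copy(); o2[b]=(0,0,255); o2[y]=(255,255,0)
    sl=(slice(140,270),slice(160,300)) if n=='top' else (slice(120,240),slice(210,330))
    cv2.imwrite(f'pics/{n}_seg.png',cv2.cvtColor(cv2.resize(np.hstack([o[sl],o2[sl]]),None,fx=2.8,fy=2.8,interpolation=0),cv2.COLOR_RGB2BGR))
E
```

```text
top upper_tote [(0.65, np.int64(3462), array([223., 213.]))]
top lower_tote [(0.81, np.int64(352), array([237., 190.])), (0.24, np.int64(3200), array([223., 212.]))]
scene upper_tote [(0.64, np.int64(3533), array([274., 169.]))]
scene lower_tote [(0.92, np.int64(1161), array([278., 204.]))]
```

View pics/top_seg.png

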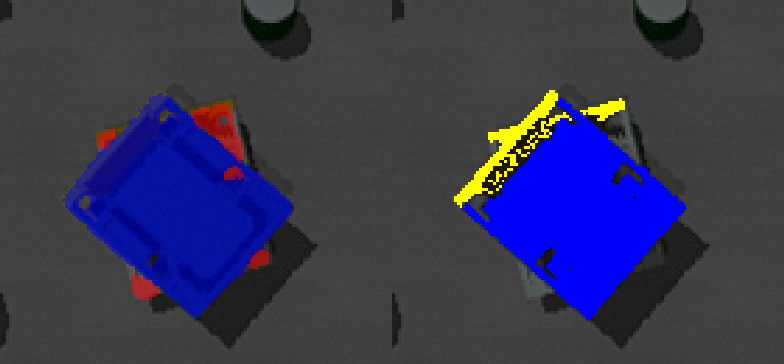

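View pics/scene_seg.png

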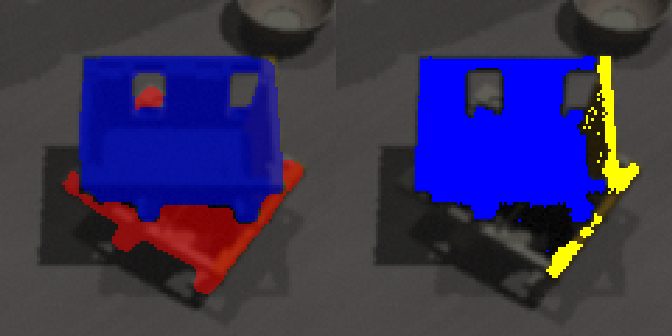

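```bash
cat >> fit.py <<'E'
RIM=np.r_[pts(194,160,75),pts(194,160,60)]/1000
BODY=np.r_[pts(184,120,75),pts(160,96,0)]/1000
FEET=[np.array([[x+dx,s*y,z] for dx in(-11,11) for y in(46,70) for z in(0,10)])/1000 for x in(68,-30) for s in(1,-1)]
PARTS=[RIM,BODY]+FEET
def sil(p,x,y,z,yaw):
    m=np.zeros((384,512))
    for P in PARTS: m=np.maximum(m,hull(p,pose(P,x,y,z,yaw)))
    return m
def draw(p,img,x,y,z,yaw,col,f,off):
    for P in [pts(194,160,75)/1000,pts(176,112,75)/1000,pts(160,96,0)/1000]:
        u=proj(p,pose(P[[0,1,3,2]],x,y,z,yaw)); u=((u+.5-off)*f); cv2.polylines(img,[np.round(u*16).astype(np.int32)],True,col,1,cv2.LINE_AA,4)
    u=(proj(p,pose(np.array([[.097,0,.075]]),x,y,z,yaw))+.5-off)*f; cv2.circle(img,tuple(int(v) for v in u[0]),4,col,-1)
E
cat > dofit.py <<'E'
from fit import *
import sys
def close(m): 
    return cv2.morphologyEx(m.astype(np.uint8),cv2.MORPH_CLOSE,np.ones((9,9),np.uint8)).astype(float)
P={n:camera(n) for n in('top','scene')}
U={n:np.load(f'{n}_upper_tote.npy') for n in P}; L={n:np.load(f'{n}_lower_tote.npy') for n in P}
Uc={n:close(U[n]) for n in P}
UL={n:close(U[n]|L[n]) for n in P}
def cu(v,ns=('top','scene')): return sum(np.abs(sil(P[n],v[0],v[1],.075,v[2])-Uc[n]).sum() for n in ns)
c=atz(P['top'],[226,211],.079)[0]
simp=lambda v: np.array([v]+[np.array(v)+d for d in np.diag([.015,.015,.15])])
u=None
for ns in [('top','scene'),('top',),('scene',)]:
    r=minimize(cu,[c[0],c[1],.87],args=(ns,),method='Nelder-Mead',options=dict(initial_simplex=simp([c[0],c[1],.87]),xatol=1e-4,fatol=.1))
    print('upper',ns,r.x.round(4),np.degrees(r.x[2]).round(2),r.fun)
    if u is None:u=r.x
su={n:sil(P[n],u[0],u[1],.075,u[2]) for n in P}
def cl(v,ns=('top','scene')): return sum(np.abs(np.maximum(su[n],sil(P[n],v[0],v[1],0,v[2]))-UL[n]).sum() for n in ns)
l=None
for ns in [('top','scene'),('top',),('scene',)]:
    r=minimize(cl,[u[0],u[1],.26],args=(ns,),method='Nelder-Mead',options=dict(initial_simplex=simp([u[0],u[1],.26]),xatol=1e-4,fatol=.1))
    print('lower',ns,r.x.round(4),np.degrees(r.x[2]).round(2),r.fun)
    if l is None:l=r.x
for n,off in [('top',(160,140)),('scene',(210,120))]:
    f=5; im=cv2.cvtColor(P[n]['frame'],cv2.COLOR_RGB2BGR)[off[1]:off[1]+118,off[0]:off[0]+140]
    im=cv2.resize(im,None,fx=f,fy=f,interpolation=cv2.INTER_CUBIC)
    draw(P[n],im,u[0],u[1],.075,u[2],(255,255,0),f,np.array(off)); draw(P[n],im,l[0],l[1],0,l[2],(0,0,255),f,np.array(off))
    cv2.imwrite(f'pics/{n}_fit.png',im)
E
python3 dofit.py
```

```text
upper ('top', 'scene') [0.5453 0.0951 0.839 ] 48.07 339.91764705882355
upper ('top',) [0.5455 0.0959 0.8427] 48.28 107.11372549019607
upper ('scene',) [0.5448 0.0948 0.8369] 47.95 222.35686274509803
lower ('top', 'scene') [0.5568 0.093  0.2443] 13.99 293.52941176470586
lower ('top',) [0.5579 0.0941 0.2604] 14.92 140.47058823529412
lower ('scene',) [0.5569 0.0919 0.2302] 13.19 138.24313725490197
```

View pics/top_fit.png

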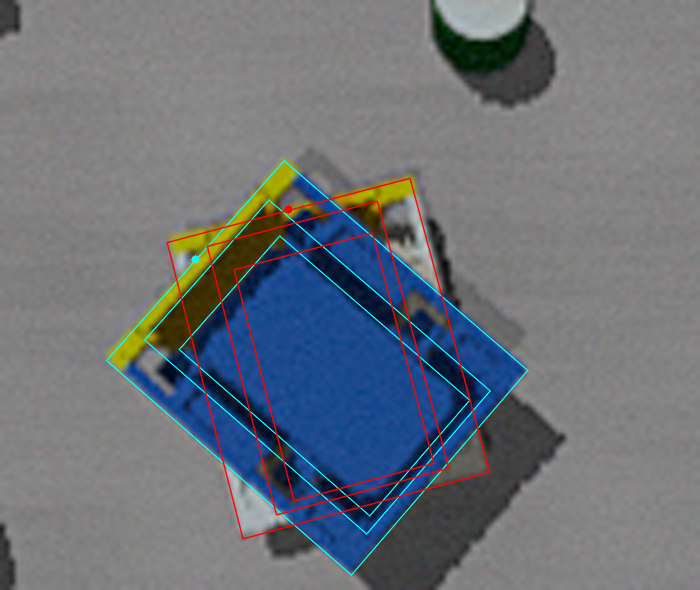

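View pics/scene_fit.png

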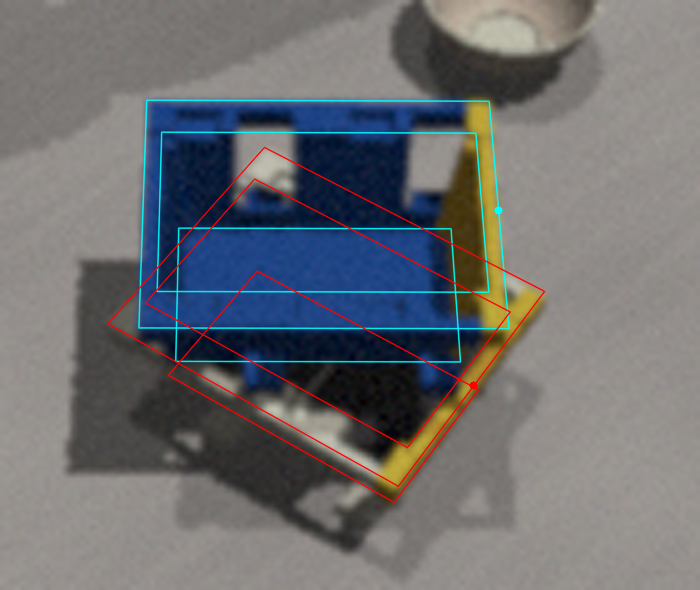

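```bash
cat > mv.py <<'E'
from h import *
from scipy.spatial.transform import Rotation as R
def to(xyz,yawdeg):
    s=read_state(); r=R.from_quat(s['eef_rot']); y=np.radians(yawdeg)
    t=R.from_matrix(np.array([[np.cos(y),np.sin(y),0],[np.sin(y),-np.cos(y),0],[0,0,-1]]))
    print('shift cm',(r.inv().apply(np.array(xyz)-s['ee_pos'])*100).round(2),'rotvec',(r.inv()*t).as_rotvec().round(3))
def st():
    s=read_state(); r=R.from_quat(s['eef_rot']).as_matrix(); print('t',round(s['time'],2),'pos',s['ee_pos'].round(4),'yaw',np.degrees(np.arctan2(r[1,0],r[0,0])).round(2),'tilt',r[:,2].round(3),'F',s['ft_force'].round(1),'T',s['torque'].round(2),'w',round(s['width'],4),'q',s['joint_positions'].round(2))
E
python3 -c "
from mv import *
st();to([.5486,.0988,.235],48)"
```

```text
t 1.4 pos [0.2095 0.5889 0.2226] yaw 160.42 tilt [ 0.  0. -1.] F [ 0.7  0.  -0.3] T [-0.02 -0.02 -0.02] w 0.0871 q [-1.25  0.33 -0.06  1.46  0.02  1.35 -0.09]
shift cm [-48.38 -34.8   -1.24] rotvec [ 0.    -0.     1.962]
```

>>> play_rows(moves=[[[-6.0,-4.4,-1.2],[0,0,0.18],5],[[-12.0,-8.7,-1.2],[0,0,0.36],5],[[-17,-12.2,-1.2],[0,0,0.54],5],[[-22,-15.8,-1.2],[0,0,0.72],5],[[-27,-19.4,-1.2],[0,0,0.9],5],[[-32,-23,-1.2],[0,0,1.08],5],[[-36,-26,-1.2],[0,0,1.26],5],[[-40,-28.8,-1.2],[0,0,1.44],5]])

```text
time: 2.4
ee_pos: [0.4908, 0.1813, 0.2349]
eef_rot: [0.78, 0.626, 0.0, -0.0]
ft_force: [0.3, 0.7, -0.1]
width: 0.05
```

```bash
python3 -c "
from mv import *
st();to([.5486,.0988,.235],48)"
```

```text
t 2.4 pos [0.4908 0.1813 0.2349] yaw 77.53 tilt [ 0.001  0.001 -1.   ] F [ 0.3  0.7 -0.1] T [-0.03  0.02  0.02] w 0.05 q [-0.8   0.09  0.38  1.73 -0.04  1.32 -0.63]
shift cm [-6.81  7.42 -0.01] rotvec [ 0.    -0.001  0.515]
```

>>> play_rows(moves=[[[-3,3.2,0],[0,0,0.18],5],[[-5.5,6,0],[0,0,0.36],5],[[-6.8,7.4,0],[0,0,0.515],5],[[-6.8,7.4,0],[0,0,0.515],5],[[-6.8,7.4,0],[0,0,0.515],5]])

```text
time: 3.02
ee_pos: [0.5474, 0.1026, 0.2345]
eef_rot: [0.911, 0.412, -0.0, -0.0]
ft_force: [0.4, 0.9, -0.6]
width: 0.05
```

```bash
python3 -c "
from mv import *
p=camera('wrist');save(p,'w1.png')
print(p['camera_from_world'].round(3).tolist())
st();to([.5486,.0988,.093],48)"
```

```text
[[0.751, -0.66, -0.001, -0.342], [-0.637, -0.726, 0.257, 0.389], [-0.17, -0.192, -0.966, 0.514], [0.0, 0.0, 0.0, 1.0]]
t 3.08 pos [0.5474 0.1028 0.2345] yaw 48.67 tilt [-0.     0.001 -1.   ] F [ 0.3 -0.2  0.8] T [-0.06  0.12  0.01] w 0.0501 q [-0.7   0.18  0.5   1.65 -0.09  1.33 -0.91]
shift cm [-0.23  0.37 14.15] rotvec [-0.001 -0.     0.012]
```

View pics/w1.png

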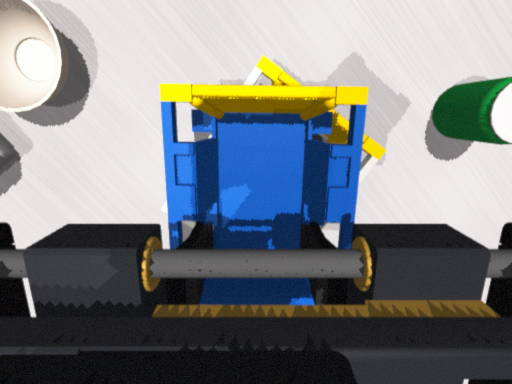

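Wrist picture: blue tote straight ahead with its yellow rim corners at (161,86) and (367,88). The white tote's yellow corners are at about (264,57) and (385,152). I check these against the fit.

Run:
```python
from fit import *
from mv import *
p=camera('wrist')
u=atz(p,[[161,86],[367,88]],.15); l=atz(p,[[264,57],[385,152]],.075)
for a,d in((u,.15),(l,.075)):
    m=a.mean(0); e=a[0]-a[1]; yaw=np.arctan2(-e[0],e[1]); 
    print(a.round(4).tolist(),'len',np.linalg.norm(e).round(4),'yaw',np.degrees(yaw).round(2),'centre',(m[:2]-.097*np.array([np.cos(yaw),np.sin(yaw)])).round(4))
im=cv2.cvtColor(p['frame'],cv2.COLOR_RGB2BGR); f=2; im=im[:260]; im=cv2.resize(im[:,130:430],None,fx=f,fy=f,interpolation=cv2.INTER_CUBIC); off=np.array((130,0))
draw(p,im,.5453,.0951,.075,np.radians(48.07),(255,255,0),f,off); draw(p,im,.557,.093,0,np.radians(14.5),(0,0,255),f,off)
cv2.imwrite('pics/w1f.png',im)
```

```text
[[0.5507, 0.2192, 0.15], [0.6687, 0.1137, 0.15]] len 0.1583 yaw 48.18 centre [0.545  0.0942]
[[0.633, 0.1908, 0.075], [0.6683, 0.0364, 0.075]] len 0.1584 yaw 12.87 centre [0.5561 0.092 ]
```

View pics/w1f.png

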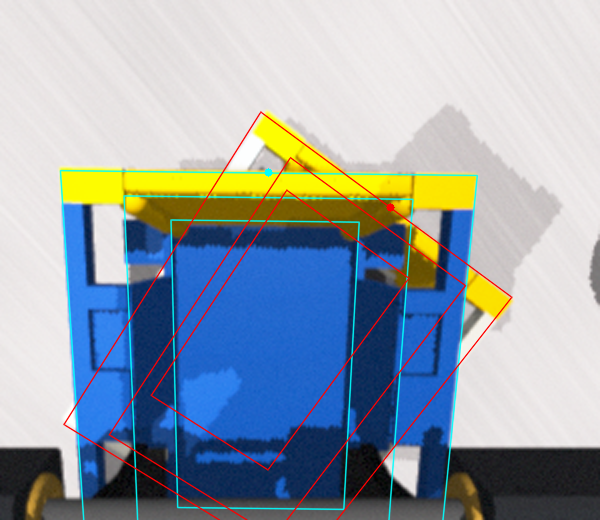

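>>> play_rows(moves=[[[-0.2,0.35,0],[0,0,0.01],5],[[-0.25,0.4,4],[0,0,0.01],5],[[-0.25,0.4,8],[0,0,0.01],5],[[-0.25,0.4,11],[0,0,0.01],5],[[-0.25,0.4,13],[0,0,0.01],5],[[-0.25,0.4,14.1],[0,0,0.01],5],[[-0.25,0.4,14.1],[0,0,0.01],5],[[-0.25,0.4,14.1],[0,0,0.01],5]], grip_force=25)

```text
time: 4.12
ee_pos: [0.5498, 0.0971, 0.0945]
eef_rot: [0.914, 0.405, 0.001, -0.0]
ft_force: [0.8, 0.0, 0.8]
width: 0.0502
```

```bash
python3 -c "
from mv import *
st();to([.5483,.0985,.093],48.1)"
```

```text
t 4.12 pos [0.5498 0.0971 0.0945] yaw 47.83 tilt [ 0.001  0.001 -1.   ] F [0.8 0.  0.8] T [-0.07  0.16  0.01] w 0.0502 q [-0.67  0.31  0.48  1.82 -0.17  1.05 -0.86]
shift cm [ 0.   -0.21  0.15] rotvec [ 0.001 -0.001 -0.005]
```

Good. Now I open the fingers against the long walls.

>>> play_rows(moves=[[[0,-0.2,0.1],[0,0,0],5.5],[[0,-0.2,0.1],[0,0,0],6.0],[[0,-0.2,0.1],[0,0,0],6.6],[[0,-0.2,0.1],[0,0,0],7.2],[[0,-0.2,0.1],[0,0,0],7.2]])

```text
time: 4.75
ee_pos: [0.5478, 0.0983, 0.0926]
eef_rot: [0.914, 0.405, 0.0, -0.0]
ft_force: [0.3, 0.1, 0.2]
width: 0.071
```

```bash
python3 -c "
from mv import *
st();to([.556,.0925,.093],48.1)"
```

```text
t 4.75 pos [0.5478 0.0983 0.0926] yaw 47.83 tilt [-0.  0. -1.] F [0.3 0.1 0.2] T [-0.06  0.11  0.01] w 0.071 q [-0.67  0.31  0.48  1.82 -0.16  1.05 -0.86]
shift cm [ 0.12  1.   -0.04] rotvec [-0.    -0.    -0.005]
```

>>> play_rows(moves=[[[0,0,0],[0,0,0],7.6],[[0,0,0],[0,0,0],8.0],[[0,0,0],[0,0,0],8.0]])

```text
time: 5.12
ee_pos: [0.5479, 0.0981, 0.0925]
eef_rot: [0.914, 0.405, 0.0, 0.0]
ft_force: [1.0, -1.2, -1.0]
width: 0.0768
```

```bash
python3 -c "
from mv import *
st();p=camera('wrist');save(p,'w2.png')"
```

```text
t 5.12 pos [0.5479 0.0981 0.0925] yaw 47.82 tilt [ 0. -0. -1.] F [ 1.  -1.2 -1. ] T [-0.27 -0.24  0.11] w 0.0768 q [-0.67  0.31  0.48  1.82 -0.16  1.05 -0.86]
```

View pics/w2.png

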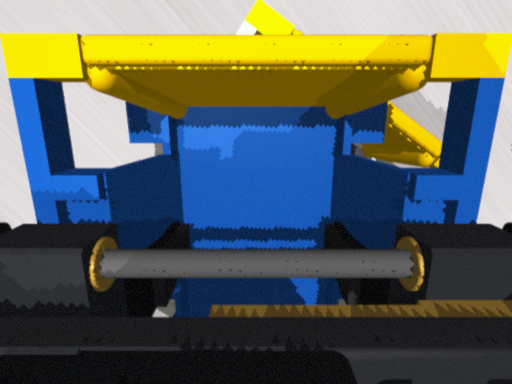

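>>> play_rows(moves=[[[0.05,0.08,0],[0,0,0],8.7],[[0.1,0.16,0],[0,0,-0.06],8.7],[[0.15,0.24,0],[0,0,-0.15],8.7],[[0.2,0.32,0],[0,0,-0.25],8.7],[[0.25,0.4,0],[0,0,-0.35],8.7],[[0.3,0.48,0],[0,0,-0.45],8.7],[[0.37,0.56,0],[0,0,-0.55],8.7],[[0.43,0.63,0],[0,0,-0.65],8.7]])

```text
time: 6.18
ee_pos: [0.5554, 0.0972, 0.0925]
eef_rot: [0.736, 0.677, 0.0, -0.0]
ft_force: [-0.1, -0.8, -0.1]
width: 0.0772
```

```bash
python3 -c "
from mv import *
st();p=camera('wrist');save(p,'w3.png');p=camera('top');cv2.imwrite('pics/t3.png',cv2.resize(p['frame'][130:280,150:350,::-1],None,fx=4,fy=4))"
```

```text
t 6.17 pos [0.5554 0.0972 0.0925] yaw 85.24 tilt [-0.  0. -1.] F [-0.1 -0.8 -0.1] T [-0.23 -0.01 -0.18] w 0.0772 q [-0.57  0.32  0.38  1.8  -0.13  1.05 -0.23]
```

View pics/w3.png

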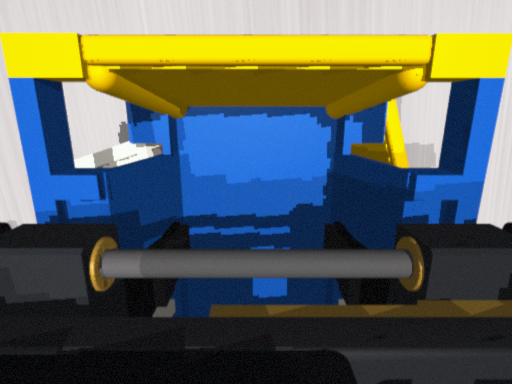

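View pics/t3.png

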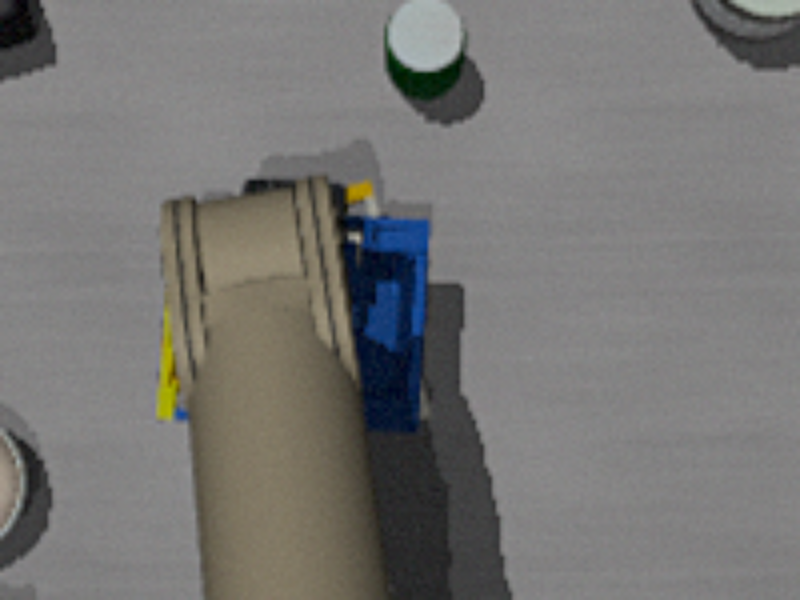

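The blue tote turns rigidly with the gripper, and its yellow end is now at image left. I continue.

>>> play_rows(moves=[[[0,0,0],[0,0,-0.1],8.7],[[-0.02,-0.04,0],[0,0,-0.2],8.7],[[-0.04,-0.08,0],[0,0,-0.3],8.7],[[-0.06,-0.1,0],[0,0,-0.4],8.7],[[-0.08,-0.13,0],[0,0,-0.5],8.7],[[-0.1,-0.17,0],[0,0,-0.6],8.7],[[-0.12,-0.2,0],[0,0,-0.7],8.7],[[-0.15,-0.23,0],[0,0,-0.8],8.7]])

```text
time: 7.28
ee_pos: [0.5528, 0.0961, 0.0925]
eef_rot: [0.415, 0.91, 0.0, -0.0]
ft_force: [-0.1, 0.5, 0.6]
width: 0.0771
```

```bash
python3 -c "
from mv import *
st();to([.5518,.0925,.0925],180)"
```

```text
t 7.28 pos [0.5528 0.0961 0.0925] yaw 130.93 tilt [-0.  0. -1.] F [-0.1  0.5  0.6] T [-0.04 -0.06 -0.15] w 0.0771 q [-0.47  0.3   0.26  1.8  -0.09  1.05  0.53]
shift cm [-0.21 -0.31 -0.  ] rotvec [ 0.    -0.    -0.856]
```

>>> play_rows(moves=[[[0,-0.04,0],[0,0,-0.1],8.7],[[-0.05,-0.08,0],[0,0,-0.21],8.7],[[-0.08,-0.12,0],[0,0,-0.32],8.7],[[-0.1,-0.16,0],[0,0,-0.43],8.7],[[-0.13,-0.2,0],[0,0,-0.54],8.7],[[-0.16,-0.24,0],[0,0,-0.64],8.7],[[-0.19,-0.28,0],[0,0,-0.75],8.7],[[-0.21,-0.31,0],[0,0,-0.85],8.7]])

```text
time: 8.28
ee_pos: [0.5517, 0.0924, 0.0924]
eef_rot: [0.003, 1.0, 0.0, -0.0]
ft_force: [-0.0, 0.3, 0.4]
width: 0.0773
```

```bash
python3 -c "
from mv import *
st()
for n in ['wrist','scene','top']:
  p=camera(n);save(p,n+'4.png')
  f=p['frame'][...,::-1]
  if n!='wrist': cv2.imwrite('pics/%s4c.png'%n,cv2.resize(f[130:280,150:350] if n=='top' else f[90:240,190:390],None,fx=4,fy=4,interpolation=2))
"
```

```text
t 8.28 pos [0.5517 0.0924 0.0924] yaw 179.64 tilt [-0.001  0.    -1.   ] F [-0.   0.3  0.4] T [-0.14  0.18 -0.2 ] w 0.0773 q [-0.36  0.3   0.14  1.8  -0.05  1.05  1.35]
```

View pics/wrist4.png

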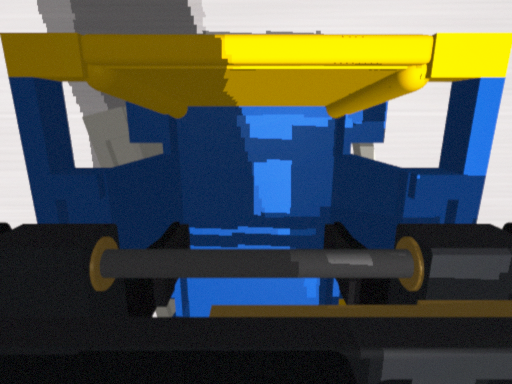

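View pics/scene4c.png

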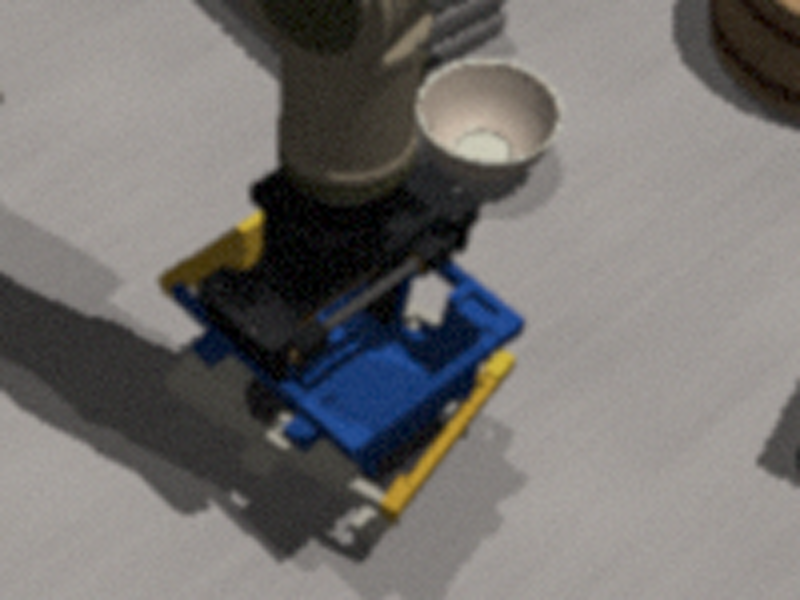

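View pics/top4c.png

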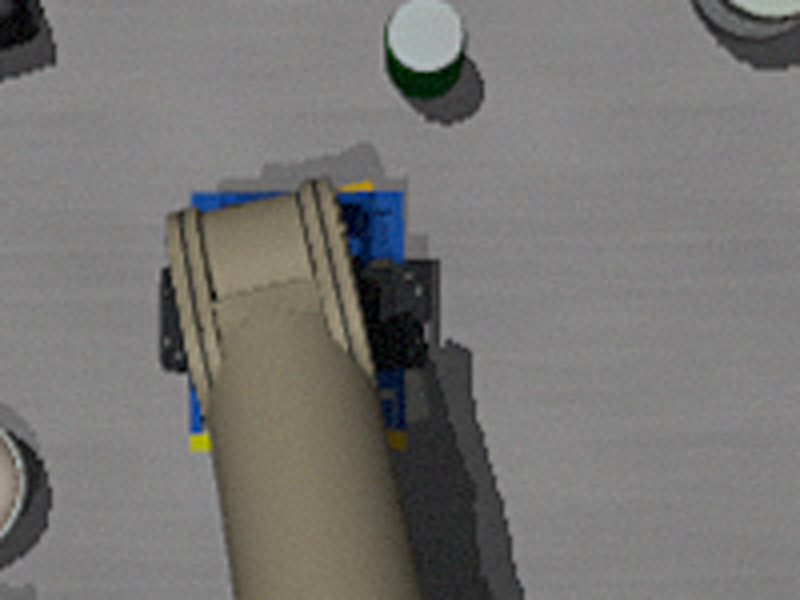

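Stacking direction is right: blue's yellow end is towards the robot and white's yellow end is at the scene crop's (395,518)–(513,357). I refine the white pose.

Run:
```python
from fit import *
from mv import *
p=camera('scene'); b,y=colours(p)
im=cv2.resize(p['frame'][160:235,255:335,::-1],None,fx=8,fy=8,interpolation=cv2.INTER_CUBIC)
for yaw,c in((12.9,(0,0,255)),(13.9,(0,255,0)),(14.9,(255,0,255))): draw(p,im,.556,.0925,0,np.radians(yaw),c,8,np.array((255,160)))
cv2.imwrite('pics/s5.png',im)
s=read_state(); yw=np.radians(179.64)
p=camera('top')
im=cv2.resize(p['frame'][165:255,185:265,::-1],None,fx=6.5,fy=6.5,interpolation=cv2.INTER_CUBIC)
for yaw,c in((12.9,(0,0,255)),(14.9,(255,0,255))): draw(p,im,.556,.0925,0,np.radians(yaw),c,6.5,np.array((185,165)))
x=s['ee_pos'][0]+.0043; yy=s['ee_pos'][1]
draw(p,im,x,yy,.075,yw,(255,255,0),6.5,np.array((185,165)))
cv2.imwrite('pics/t5.png',im)
```

```text
(no output)
```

View pics/s5.png

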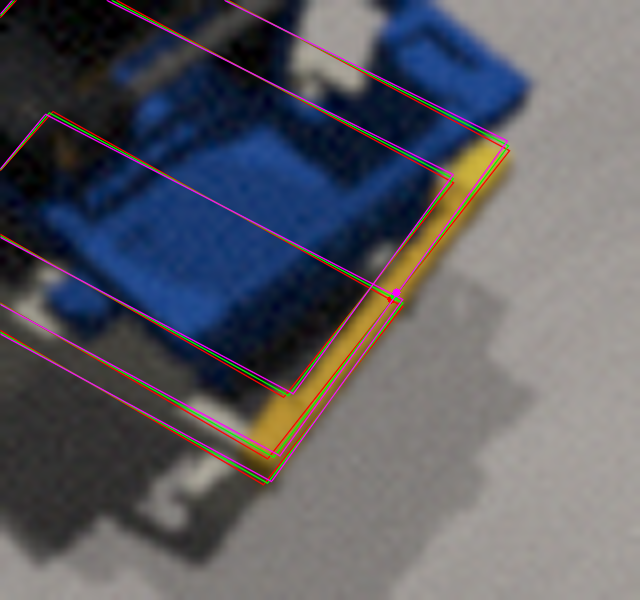

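View pics/t5.png

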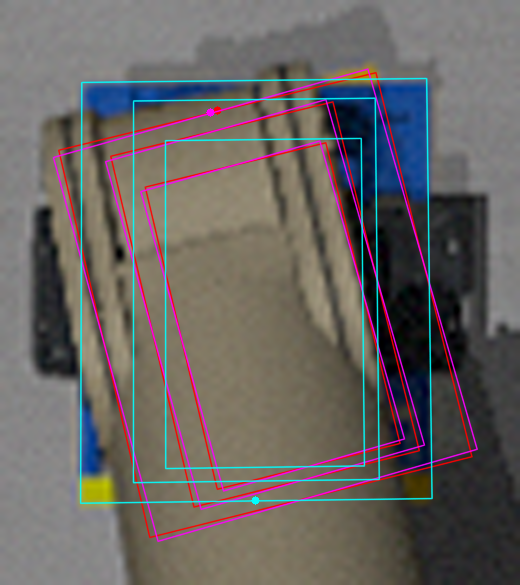

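```bash
python3 -c "
from mv import *
to([.5536,.0921,.0925],193.9)"
```

```text
shift cm [-0.17 -0.03 -0.01] rotvec [ 0.    -0.    -0.252]
```

>>> play_rows(moves=[[[-0.08,-0.03,0],[0,0,-0.08],8.7],[[-0.17,-0.03,0],[0,0,-0.17],8.7],[[-0.17,-0.03,0],[0,0,-0.25],8.7],[[-0.17,-0.03,0],[0,0,-0.25],8.7]])

```text
time: 9.02
ee_pos: [0.5533, 0.092, 0.0922]
eef_rot: [-0.12, 0.993, 0.0, -0.0]
ft_force: [0.4, -0.8, -2.5]
width: 0.0769
```

```bash
cat > look.py <<'E'
from mv import *
import sys
t=sys.argv[1]; st()
for n in ['wrist','scene','top']:
  p=camera(n); f=p['frame'][...,::-1]
  if n=='wrist': g=cv2.resize(f[0:230],None,fx=1.55,fy=1.55,interpolation=2)
  elif n=='top': g=cv2.resize(f[155:265,170:280],None,fx=5.4,fy=5.4,interpolation=2)
  else: g=cv2.resize(f[120:230,220:340],None,fx=5.4,fy=5.4,interpolation=2)
  cv2.imwrite(f'pics/{n}{t}.png',g)
E
python3 look.py 6
```

```text
t 9.03 pos [0.5533 0.092  0.0922] yaw -166.2 tilt [-0.001  0.    -1.   ] F [ 0.4 -0.8 -2.5] T [0.11 0.14 0.05] w 0.0769 q [-0.33  0.3   0.1   1.79 -0.03  1.05  1.59]
```

View pics/wrist6.png

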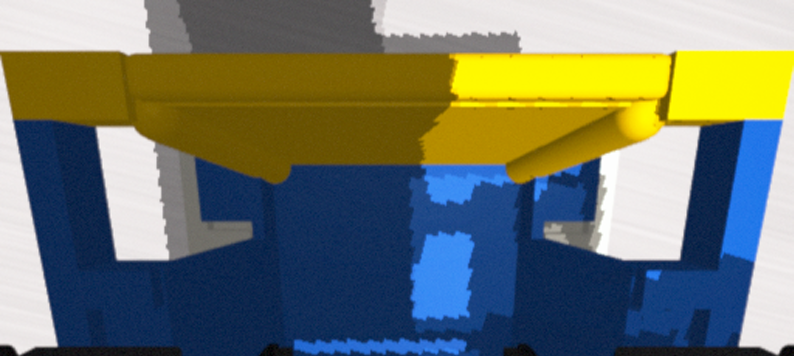

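View pics/scene6.png

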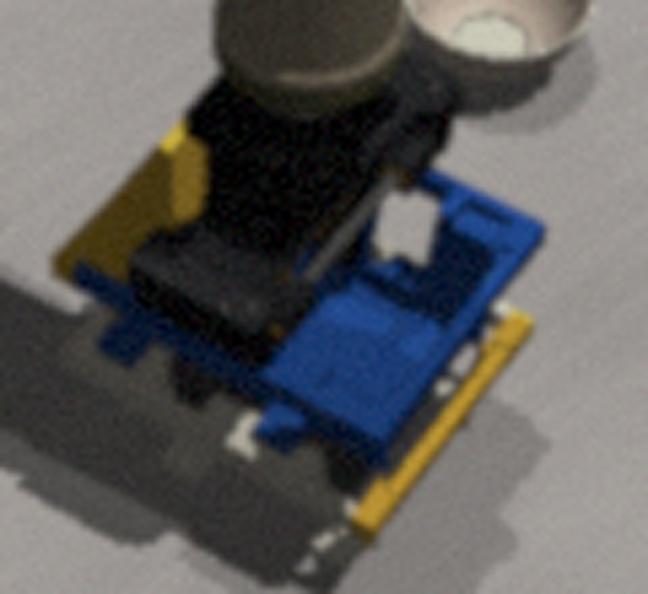

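View pics/top6.png

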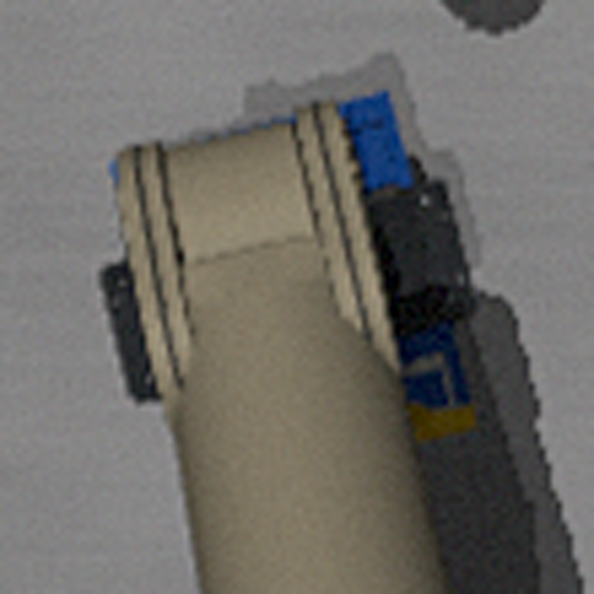

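```bash
cat > ov.py <<'E'
from fit import *
from mv import *
import sys
cx,cy,yw,zu=map(float,sys.argv[2:6])
p=camera('wrist'); f=4
for k,(x0,y0) in enumerate(((80,85),(330,85))):
    im=cv2.resize(p['frame'][y0:y0+90,x0:x0+98,::-1],None,fx=f,fy=f,interpolation=2)
    def poly(P,pose_,c):
        u=(proj(p,pose(np.array(P)/1000.,*pose_))+.5-np.array((x0,y0)))*f; cv2.polylines(im,[np.round(u*16).astype(np.int32)],True,c,1,cv2.LINE_AA,4)
    L=(cx,cy,0,np.radians(yw))
    for s in(1,-1):
        poly([[-81,s*56,75],[-81,s*72,75],[-55,s*72,75],[-55,s*56,75]],L,(0,0,255))
        poly([[-81,s*56,69],[-81,s*72,69],[-55,s*72,69],[-55,s*56,69]],L,(0,128,255))
    poly([[-97,-80,75],[97,-80,75],[97,80,75],[-97,80,75]],L,(0,255,0))
    s=read_state(); r=R.from_quat(s['eef_rot']).as_matrix(); ty=np.arctan2(r[1,0],r[0,0]); 
    U=(s['ee_pos'][0]-.0039*np.cos(ty),s['ee_pos'][1]-.0039*np.sin(ty),zu,ty)
    for q in(1,-1):
        poly([[57,q*46,0],[57,q*70,0],[79,q*70,0],[79,q*46,0]],U,(255,255,0))
        poly([[57,q*46,10],[57,q*70,10],[79,q*70,10],[79,q*46,10]],U,(255,0,255))
    cv2.imwrite(f'pics/ov{sys.argv[1]}_{k}.png',im)
    if k==0: A=im
    else: cv2.imwrite(f'pics/ov{sys.argv[1]}.png',np.hstack([A,im]))
E
python3 ov.py 6 .5574 .0930 13.9 .075
```

```text
(no output)
```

View pics/ov6.png

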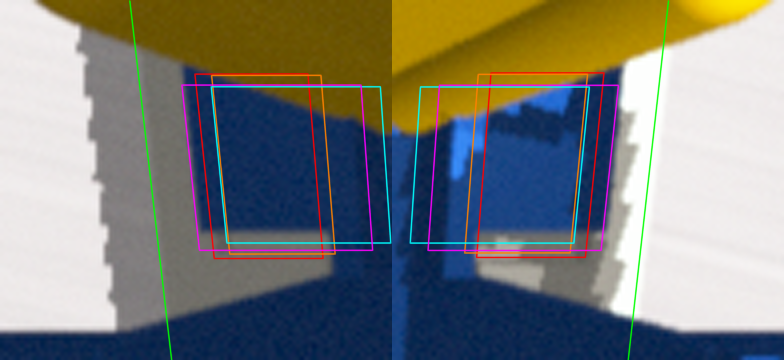

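Run:
```python
from h import *
p=camera('wrist'); g=p['frame'][95:170,85:185].astype(float); g2=p['frame'][95:170,330:430].astype(float)
def st(g,lo,hi): return cv2.resize(np.clip((g-lo)/(hi-lo)*255,0,255).astype(np.uint8)[...,::-1],None,fx=4,fy=4,interpolation=2)
cv2.imwrite('pics/enh.png',np.hstack([st(g,70,180),st(g2,70,255)]))
```

```text
(no output)
```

View pics/enh.png

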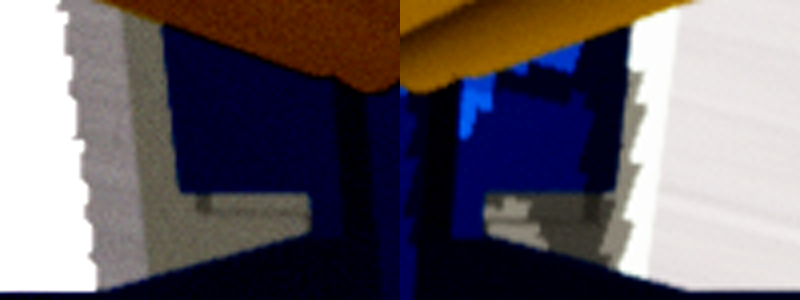

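The stretched view shows the left pocket's corner at (197,213) with the foot edge at row 192, and the right pocket's at (600,222) with the foot edge at row 190. Blue therefore needs to go about 2.6 mm towards tool −x, 0.3 mm +y and 0.7° clockwise.

>>> play_rows(moves=[[[-0.13,0.03,0],[0,0,0.006],8.7],[[-0.26,0.03,0],[0,0,0.012],8.7],[[-0.26,0.03,0],[0,0,0.012],8.7]])

```text
time: 9.65
ee_pos: [0.5561, 0.093, 0.0924]
eef_rot: [-0.115, 0.993, 0.0, -0.0]
ft_force: [1.1, -0.0, -5.1]
width: 0.077
```

```bash
cat > enh.py <<'E'
from mv import *
import sys
p=camera('wrist'); g=p['frame'][95:170,85:185].astype(float); g2=p['frame'][95:170,330:430].astype(float)
def stt(g,lo,hi): return cv2.resize(np.clip((g-lo)/(hi-lo)*255,0,255).astype(np.uint8)[...,::-1],None,fx=4,fy=4,interpolation=2)
cv2.imwrite('pics/enh%s.png'%sys.argv[1],np.hstack([stt(g,70,180),stt(g2,50,200)])); st()
E
python3 enh.py 7
```

```text
t 9.7 pos [0.5561 0.0929 0.0924] yaw -166.76 tilt [-0.  0. -1.] F [ 0.4 -0.4 -5. ] T [0.03 0.02 0.01] w 0.0774 q [-0.33  0.31  0.1   1.78 -0.04  1.05  1.58]
```

View pics/enh7.png

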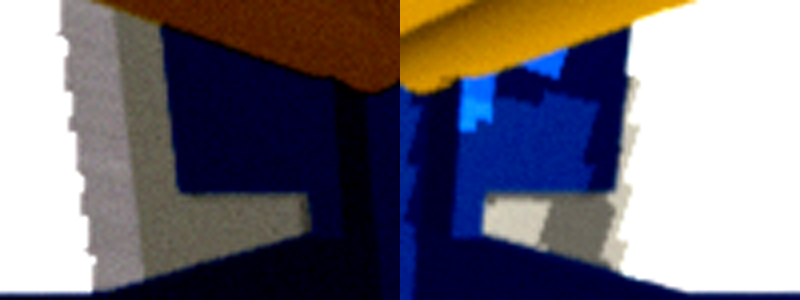

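The tool now carries about 5 N, so the feet hang over the pockets. I lower gently by 6 mm.

>>> play_rows(moves=[[[0,0,0.2],[0,0,0],8.7],[[0,0,0.4],[0,0,0],8.7],[[0,0,0.6],[0,0,0],8.7],[[0,0,0.6],[0,0,0],8.7]])

```text
time: 10.2
ee_pos: [0.5561, 0.0929, 0.0874]
eef_rot: [-0.115, 0.993, 0.0, 0.0]
ft_force: [-4.4, -1.1, 6.3]
width: 0.0773
```

```bash
python3 enh.py 8; python3 look.py 8
```

```text
t 10.25 pos [0.5561 0.093  0.0874] yaw -166.76 tilt [ 0.  0. -1.] F [-4.8  0.2  5.7] T [-0.16  1.14  0.06] w 0.0773 q [-0.33  0.31  0.1   1.79 -0.04  1.04  1.58]
t 10.25 pos [0.5561 0.093  0.0874] yaw -166.76 tilt [ 0.  0. -1.] F [-4.8  0.2  5.7] T [-0.16  1.14  0.06] w 0.0773 q [-0.33  0.31  0.1   1.79 -0.04  1.04  1.58]
```

View pics/enh8.png

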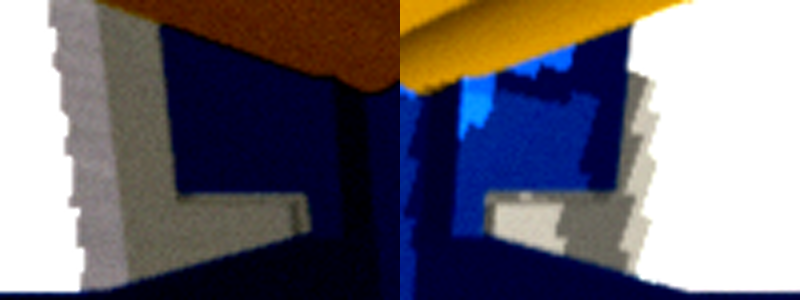

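View pics/scene8.png

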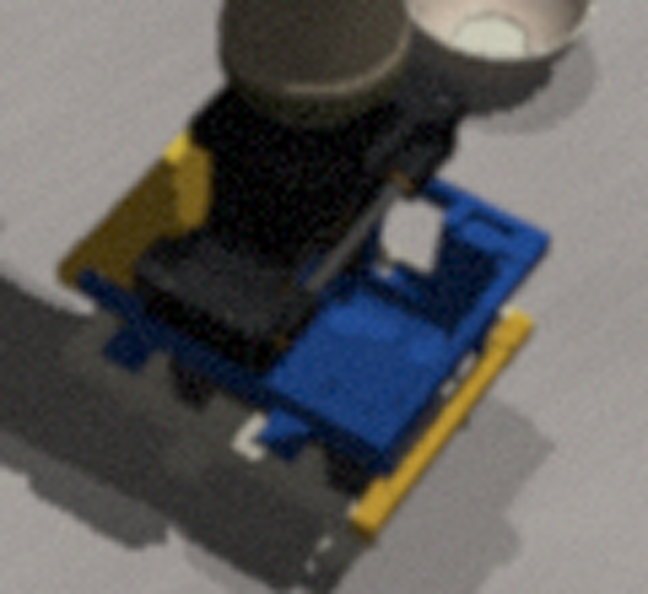

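>>> play_rows(moves=[[[0.05,0,0.55],[0,0,0],8.7],[[0.05,0,0.55],[0,0,0],7.6],[[0.05,0,0.5],[0,0,0],7.0],[[0.05,0,0.5],[0,0,0],7.0]])

```text
time: 10.9
ee_pos: [0.5561, 0.093, 0.0821]
eef_rot: [-0.115, 0.993, 0.0, 0.001]
ft_force: [0.3, -0.8, -0.6]
width: 0.0708
```

```bash
python3 enh.py 9; python3 look.py 9
```

```text
t 10.95 pos [0.5559 0.0929 0.0817] yaw -166.75 tilt [ 0.001  0.    -1.   ] F [-0.2  0.  -0.4] T [ 0.08  0.04 -0.02] w 0.0703 q [-0.33  0.32  0.1   1.79 -0.04  1.03  1.58]
t 10.95 pos [0.5559 0.0929 0.0817] yaw -166.75 tilt [ 0.001  0.    -1.   ] F [-0.2  0.  -0.4] T [ 0.08  0.04 -0.02] w 0.0703 q [-0.33  0.32  0.1   1.79 -0.04  1.03  1.58]
```

View pics/enh9.png

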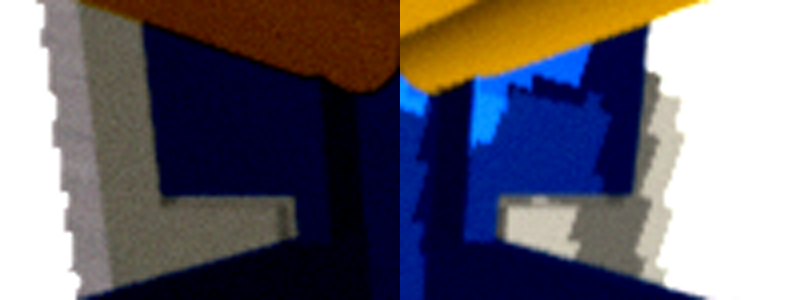

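View pics/wrist9.png

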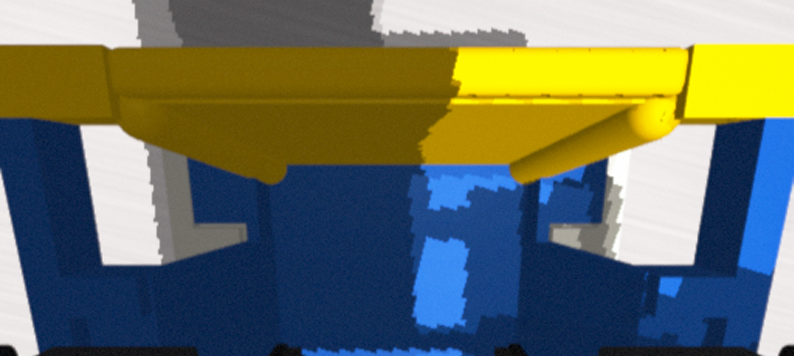

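View pics/scene9.png

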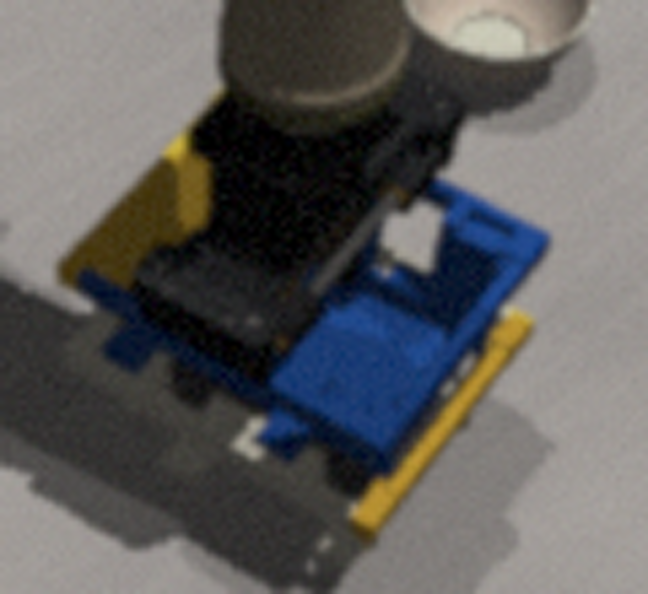

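Feet look to be down in the pockets. I retreat straight up and check from a distance.

>>> play_rows(moves=[[[0,0,0],[0,0,0],5.5],[[0,0,-1],[0,0,0],5],[[0,0,-4],[0,0,0],5],[[0,0,-8],[0,0,0],5],[[0,0,-12],[0,0,0],5],[[0,0,-16],[0,0,0],5],[[0,0,-16],[0,0,0],5]])

```text
time: 11.98
ee_pos: [0.5572, 0.0931, 0.2457]
eef_rot: [-0.115, 0.993, 0.001, 0.003]
ft_force: [0.3, 0.1, -0.4]
width: 0.0502
```

```bash
cat > wf.py <<'E'
from fit import *
from mv import *
st(); p=camera('wrist'); save(p,'w10.png')
E
python3 wf.py
```

```text
t 11.97 pos [0.5572 0.0931 0.2457] yaw -166.76 tilt [ 0.006  0.002 -1.   ] F [ 0.3  0.1 -0.4] T [0.12 0.   0.04] w 0.0502 q [-0.34  0.18  0.11  1.6  -0.02  1.35  1.57]
```

View pics/w10.png

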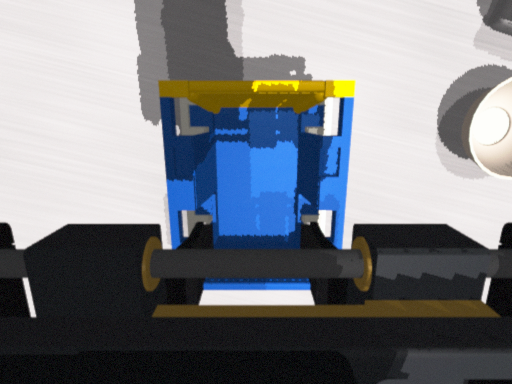

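>>> play_rows(moves=[[[0,5,-3],[0,0,0],5],[[2,10,-4],[0,0,0],5],[[5,15,-4],[0,0,0],5],[[8,20,-4],[0,0,0],5],[[11,25,-4],[0,0,0],5],[[14,30,-4],[0,0,0],5],[[15,35,-4],[0,0,0],5],[[15,35,-4],[0,0,0],5]])

```text
time: 13.02
ee_pos: [0.3261, 0.402, 0.2804]
eef_rot: [-0.119, 0.993, -0.0, -0.001]
ft_force: [0.9, -0.6, -0.7]
width: 0.0499
```

```bash
cat > chk.py <<'E'
from fit import *
from mv import *
from scipy.optimize import least_squares
st()
P={n:camera(n) for n in('top','scene')}
for n,off in [('top',(165,145)),('scene',(200,110))]:
    save(P[n],n+'11.png')
    im=P[n]['frame'][off[1]:off[1]+118,off[0]:off[0]+150,::-1]
    cv2.imwrite(f'pics/{n}11c.png',cv2.resize(im,None,fx=5,fy=5,interpolation=cv2.INTER_CUBIC))
E
python3 chk.py
```

```text
t 13.03 pos [0.3261 0.402  0.2804] yaw -166.37 tilt [-0.002 -0.    -1.   ] F [ 0.9 -0.6 -0.7] T [ 0.02 -0.04  0.03] w 0.0499 q [-0.77  0.08 -0.22  1.64  0.02  1.42  0.82]
```

View pics/top11c.png

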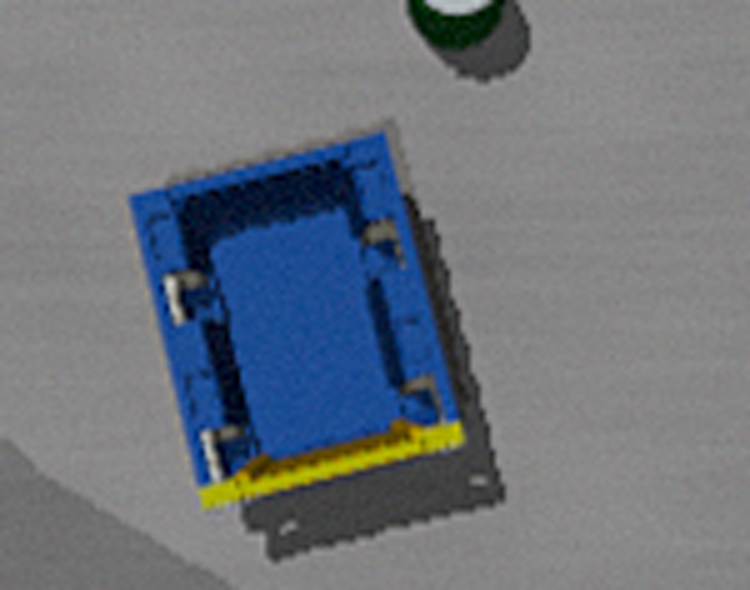

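View pics/scene11c.png

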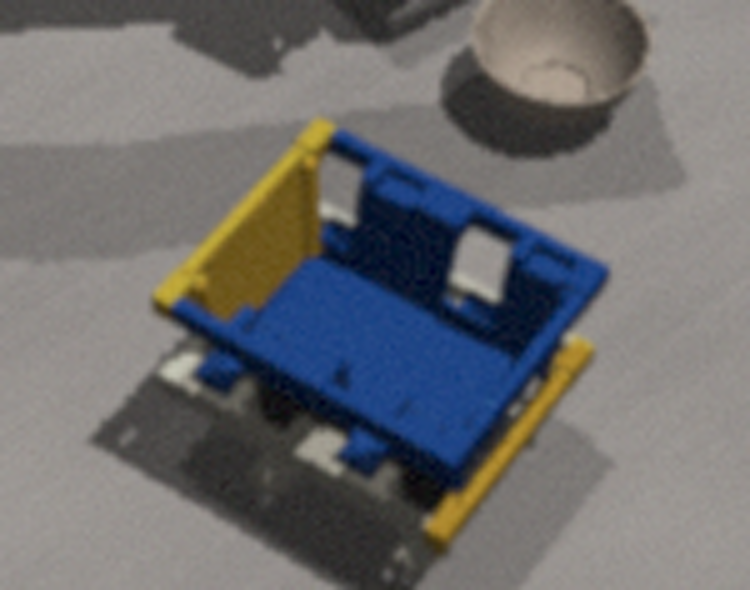

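```bash
cat > fit6.py <<'E'
from fit import *
from scipy.spatial.transform import Rotation as R
def close(m): return cv2.morphologyEx(m.astype(np.uint8),cv2.MORPH_CLOSE,np.ones((9,9),np.uint8)).astype(float)
P={n:camera(n) for n in('top','scene')}
U1={}
for n in P:
    m=masks_of(P[n],'upper_tote'); print(n,m[0]['conf'],m[0]['region'].sum()); U1[n]=close(m[0]['region'])
U0={n:close(np.load(f'{n}_upper_tote.npy')) for n in P}
def sil6(p,v):
    Rm=R.from_euler('ZYX',v[3:6]).as_matrix(); m=np.zeros((384,512))
    for Q in PARTS: m=np.maximum(m,hull(p,Q@Rm.T+v[:3]))
    return m
def run(U,v0,free):
    v0=np.array(v0,float); d=np.array([.01,.01,.01,.08,.03,.03])
    def c(w):
        v=v0.copy(); v[free]=w; return sum(np.abs(sil6(P[n],v)-U[n]).sum() for n in P)
    w=v0[free]; S=np.array([w]+[w+np.eye(len(w))[i]*d[free][i] for i in range(len(w))])
    r=minimize(c,w,method='Nelder-Mead',options=dict(initial_simplex=S,xatol=1e-4,fatol=.1,maxiter=500)); return r
for name,U,v0 in(('before',U0,[.545,.095,.075,.839,0,0]),('after',U1,[.5565,.093,.069,np.radians(193.2),0,0])):
    r=run(U,v0,[0,1,2,3]); print(name,r.x[:3].round(4),np.degrees(r.x[3]).round(2),r.fun)
    r=run(U,list(r.x)+[0,0],[0,1,2,3,4,5]); print(name,r.x[:3].round(4),np.degrees(r.x[3:]).round(2),r.fun)
E
python3 fit6.py
```

```text
top 0.96 3472
scene 0.69 1074
before [0.5451 0.0952 0.0748] 47.98 336.10196078431375
before [0.5451 0.0952 0.0748] [47.98  0.    0.  ] 336.10196078431375
after [ 0.5613  0.1009 -0.0336] 195.26 3001.7843137254904
after [ 0.5633  0.1001 -0.0484] [192.     2.69   3.88] 2935.772549019608
```

```bash
python3 - <<'E'
s=open('fit6.py').read()
s=s.replace("U0={","""b,y=colours(P['scene']); n_,lab,stt,cen=cv2.connectedComponentsWithStats(y.astype(np.uint8))
for i in range(1,n_):
    if stt[i,4]>20: print(i,stt[i],cen[i])
h=cv2.cvtColor(P['scene']['frame'],cv2.COLOR_RGB2HSV).astype(int)
bl=(h[...,0]>98)&(h[...,0]<130)&(h[...,1]>110)
big=bl.copy()
for i in range(1,n_):
    if stt[i,4]>20 and cen[i][0]<275 and 120<cen[i][1]<240 and cen[i][0]>200: big|=lab==i
k,lab2,s2,c2=cv2.connectedComponentsWithStats(cv2.morphologyEx(big.astype(np.uint8),cv2.MORPH_CLOSE,np.ones((3,3),np.uint8)))
i=1+np.argmax(s2[1:,4]); U1['scene']=close(lab2==i); print(s2[i])
cv2.imwrite('pics/m.png',cv2.resize((U1['scene'][110:228,200:350]*255).astype(np.uint8),None,fx=5,fy=5,interpolation=0))
U0={""",1)
open('fit6.py','w').write(s)
E
python3 fit6.py
```

```text
top 0.73 3391
scene 0.75 3658
1 [231 134  35  38 177] [248.06779661 152.50847458]
[ 231  134   90   74 2918]
before [0.5451 0.0952 0.0748] 47.98 336.10196078431375
before [0.5451 0.0952 0.0748] [47.98  0.    0.  ] 336.10196078431375
after [0.5569 0.0939 0.067 ] 192.92 925.8862745098039
after [0.5569 0.0938 0.067 ] [ 1.9294e+02 -4.0000e-02  2.0000e-02] 925.2470588235294
```

View pics/m.png

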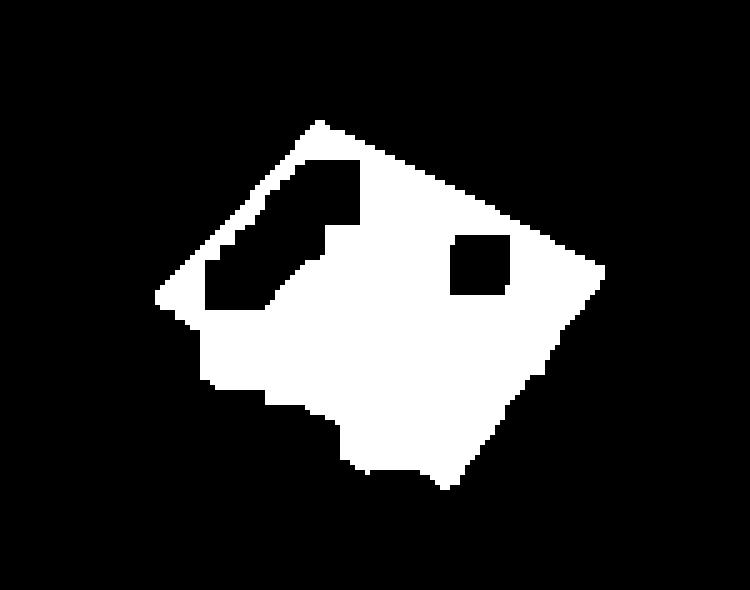

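```bash
python3 - <<'E'
s=open('fit6.py').read()
s=s.replace("i=1+np.argmax(s2[1:,4]); U1['scene']=close(lab2==i); print(s2[i])","")
s=s.replace("def close(m): return","def close(m):\n    c,_=cv2.findContours(m.astype(np.uint8),cv2.RETR_EXTERNAL,cv2.CHAIN_APPROX_NONE); m=cv2.drawContours(np.zeros(m.shape,np.uint8),c,-1,1,-1)\n    return")
s=s.replace("list(r.x)+[0,0]","list(r.x)+[.01,-.01]")
s+="""
for t in [(-.03,0),(.03,0),(0,.03),(0,-.03)]:
    q=run(U1,list(run(U1,[.5565,.093,.069,3.37,*t],[0,1,2,3]).x)+list(t),[0,1,2,3]); print(t,q.fun,q.x[2].round(4))
"""
open('fit6.py','w').write(s)
E
python3 fit6.py
```

```text
top 0.68 3510
scene 0.68 3629
2 [231 134  35  38 176] [247.70454545 152.91477273]
before [0.5451 0.0952 0.0748] 47.98 226.10196078431375
before [0.5449 0.0949 0.0742] [48.3   0.6   0.14] 231.59607843137255
after [0.5579 0.0925 0.0697] 193.24 259.71372549019605
after [0.5582 0.0926 0.0702] [193.11   0.36   0.34] 263.1607843137255
(-0.03, 0) 250.9294117647059 0.0693
(0.03, 0) 281.8156862745098 0.0705
(0, 0.03) 259.90980392156865 0.0717
(0, -0.03) 276.4627450980392 0.0684
```

Run:
```python
from fit import *
p=camera('scene'); off=np.array((225,125)); f=7
im=cv2.resize(p['frame'][125:210,225:325,::-1],None,fx=f,fy=f,interpolation=2)
draw(p,im,.5575,.0927,.069,np.radians(193.2),(0,0,255),f,off)
cv2.imwrite('pics/s12.png',im)
p=camera('top'); off=np.array((185,165)); f=6
im=cv2.resize(p['frame'][165:255,185:265,::-1],None,fx=f,fy=f,interpolation=2)
draw(p,im,.5575,.0927,.069,np.radians(193.2),(0,0,255),f,off)
cv2.imwrite('pics/t12.png',im)
```

```text
(no output)
```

View pics/s12.png

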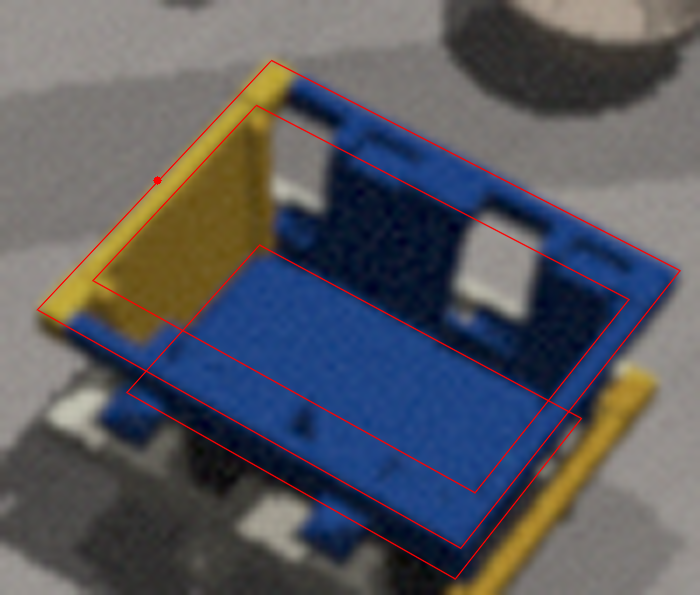

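View pics/t12.png

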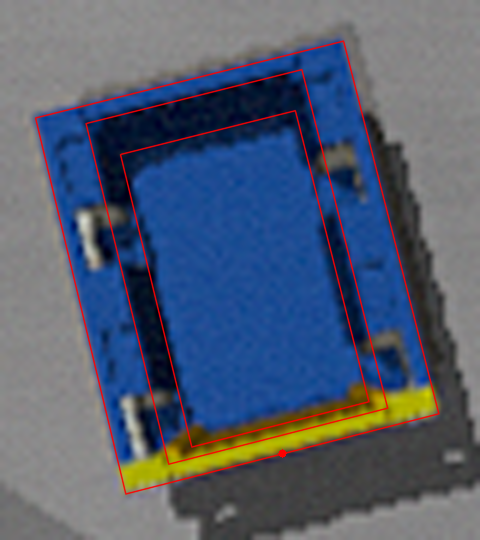

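Run:
```python
from mv import *
p=camera('wrist'); s=read_state(); M=p['camera_from_world']; r=R.from_quat(s['eef_rot'])
C=-M[:3,:3].T@M[:3,3]; print('cam off tool',r.inv().apply(C-s['ee_pos']).round(4)); A=r.inv().apply(M[2,:3]); print('axis',A.round(3), 'right',r.inv().apply(M[0,:3]).round(2))
co=r.inv().apply(C-s['ee_pos'])
print(atz(camera('top'),[[134,248]],.03))
# tool x horizontally toward direction a (deg), pitched by th
for a in(90,110,130):
  for th in (30,40):
    a_=np.radians(a); h=np.array([np.cos(a_),np.sin(a_),0]); t=np.radians(th)
    z=-np.sin(t)*h-np.cos(t)*np.array([0,0,1]); x=np.cos(t)*h-np.sin(t)*np.array([0,0,1]); y=np.cross(z,x)
    Rt=R.from_matrix(np.c_[x,y,z]); ax=Rt.apply(A); tgt=np.array([.5575,.0927,.08])+.07*h
    cam=tgt-ax*.27; tcp=cam-Rt.apply(co)
    # aim so that target is ~60px above image centre: fine
    print(a,th,'tcp',tcp.round(3),'shift',(r.inv().apply(tcp-s['ee_pos'])*100).round(1),'rv',(r.inv()*Rt).as_rotvec().round(3))
```

```text
cam off tool [ 0.0712  0.0003 -0.1624]
axis [-0.257  0.001  0.966] right [ 0.  1. -0.]
[[0.44540167 0.39011517 0.03      ]]
90 30 tcp [0.557 0.21  0.166] shift [-17.8 -23.6  11.5] rv [ 0.47  -0.373  1.756]
90 40 tcp [0.557 0.225 0.157] shift [-18.2 -22.2  12.5] rv [ 0.626 -0.496  1.72 ]
110 30 tcp [0.517 0.203 0.166] shift [-13.7 -23.4  11.5] rv [ 0.38  -0.427  1.417]
110 40 tcp [0.512 0.217 0.157] shift [-13.6 -22.   12.5] rv [ 0.506 -0.569  1.389]
130 30 tcp [0.481 0.183 0.166] shift [ -9.8 -24.6  11.5] rv [ 0.289 -0.469  1.078]
130 40 tcp [0.472 0.193 0.157] shift [ -9.2 -23.3  12.5] rv [ 0.385 -0.625  1.057]
```

Run:
```python
from mv import *
s=read_state(); r=R.from_quat(s['eef_rot']); A=np.array([-.257,0,.966]); co=np.array([.0712,0,-.1624])
for a in (110,):
  for th in (30,):
    a_=np.radians(a); h=np.array([np.cos(a_),np.sin(a_),0]); t=np.radians(th)
    z=-np.sin(t)*h-np.cos(t)*np.array([0,0,1]); x=np.cos(t)*h-np.sin(t)*np.array([0,0,1]); y=np.cross(z,x)
    Rt=R.from_matrix(np.c_[x,y,z]); ax=Rt.apply(A); tgt=np.array([.5575,.0927,.08])+.10*h
    tcp=tgt-ax*.36-Rt.apply(co)
    print(a,th,'tcp',tcp.round(3),'shift',(r.inv().apply(tcp-s['ee_pos'])*100).round(1),'rv',(r.inv()*Rt).as_rotvec().round(3))
```

```text
110 30 tcp [0.485 0.291 0.23 ] shift [-12.7 -14.1   5.2] rv [ 0.38  -0.427  1.417]
```

>>> play_rows(moves=[[[-2,-2,0.6],[0.04,-0.05,0.17],5],[[-4,-4,1.2],[0.09,-0.1,0.34],5],[[-6,-6,1.8],[0.13,-0.15,0.5],5],[[-8,-8,2.6],[0.18,-0.2,0.67],5],[[-9.5,-10,3.4],[0.23,-0.25,0.84],5],[[-11,-12,4.2],[0.27,-0.3,1.0],5],[[-12,-13,5],[0.31,-0.35,1.17],5],[[-12.7,-14,5.2],[0.35,-0.39,1.3],5]])

```text
time: 14.92
ee_pos: [0.4853, 0.2917, 0.2289]
eef_rot: [0.508, 0.827, -0.14, 0.197]
ft_force: [-0.1, -0.5, 0.7]
width: 0.0504
```

```bash
python3 -c "
from mv import *
st(); p=camera('wrist'); save(p,'w13.png')"
```

```text
t 14.93 pos [0.4853 0.2917 0.2289] yaw 117.38 tilt [ 0.184 -0.432 -0.883] F [-0.1 -0.5  0.7] T [ 0.42  0.2  -0.03] w 0.0504 q [-0.85  0.32 -0.05  1.55  0.44  1.53 -0.5 ]
```

View pics/w13.png

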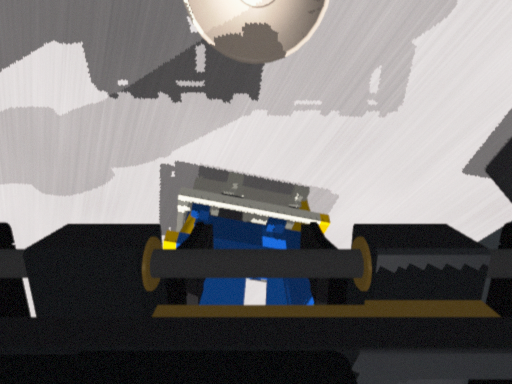

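>>> play_rows(moves=[[[-3,0,0],[0,0,0],5],[[-6,0,0],[0,0,0],5],[[-8,0,1],[0,0,0],5],[[-8,0,1],[0,0,0],5]])

```text
time: 15.48
ee_pos: [0.5203, 0.2231, 0.2579]
eef_rot: [0.507, 0.828, -0.139, 0.197]
ft_force: [0.3, -0.0, -0.1]
width: 0.0502
```

```bash
python3 -c "
from mv import *
st(); p=camera('wrist'); cv2.imwrite('pics/w14.png',cv2.resize(p['frame'][30:230,110:390,::-1],None,fx=2.8,fy=2.8,interpolation=2))"
```

```text
t 15.47 pos [0.5203 0.2231 0.2579] yaw 117.55 tilt [ 0.184 -0.43  -0.884] F [ 0.3 -0.  -0.1] T [ 0.52  0.23 -0.03] w 0.0502 q [-0.76  0.26 -0.01  1.57  0.46  1.51 -0.37]
```

View pics/w14.png

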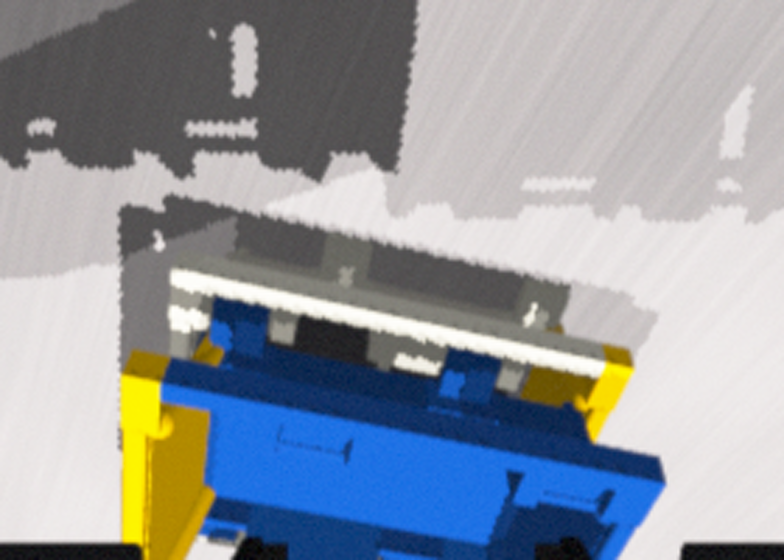

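```bash
cat > ov2.py <<'E'
from fit import *
import sys
p=camera('wrist'); f=4.5; x0,y0,w,h=[int(v) for v in sys.argv[2:6]]
im=cv2.resize(p['frame'][y0:y0+h,x0:x0+w,::-1],None,fx=f,fy=f,interpolation=2); im0=im.copy()
def poly(P,pp,c):
    u=(proj(p,pose(np.array(P)/1000.,*pp))+.5-np.array((x0,y0)))*f; cv2.polylines(im,[np.round(u*16).astype(np.int32)],True,c,1,cv2.LINE_AA,4)
L=(.5572,.0927,0,np.radians(13.2)); U=(.5572,.0927,.069,np.radians(193.2))
rect=lambda a,b,z:[[a,b,z],[-a,b,z],[-a,-b,z],[a,-b,z]]
poly(rect(97,80,75),L,(0,255,0)); poly(rect(97,72,75),L,(0,255,0))
poly(rect(97,80,75),U,(0,0,255)); poly(rect(97,80,60),U,(0,0,255))
for x in(68,-30):
    for s in(1,-1):
        poly([[x-11,s*70,10],[x+11,s*70,10],[x+11,s*46,10],[x-11,s*46,10]],U,(255,0,255))
        poly([[-x-13,s*72,75],[-x+13,s*72,75],[-x+13,s*56,75],[-x-13,s*56,75]],L,(0,255,255))
cv2.imwrite(f'pics/ov{sys.argv[1]}.png',im)
E
python3 ov2.py 14 145 115 175 110
```

```text
(no output)
```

View pics/ov14.png

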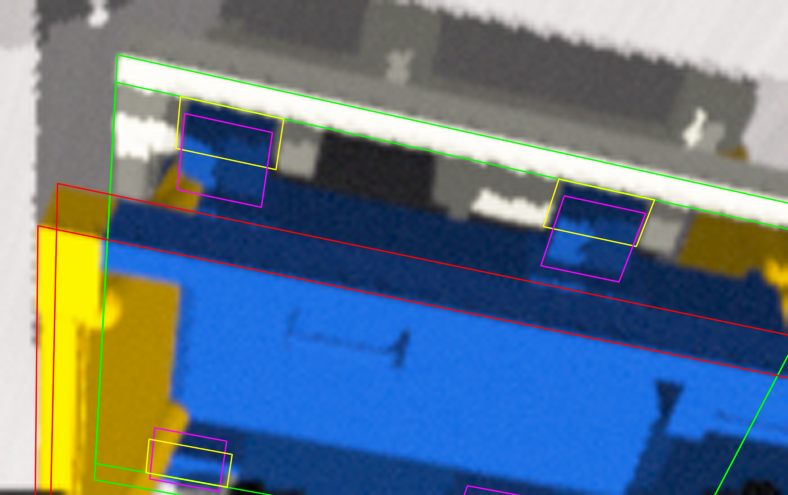

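From the side, both near feet sit inside their pockets against the kerb. The blue rim follows the stacked-height model along its whole length, and the scene view agrees for the other side. The arm is clear, so I hand in.

```bash
python3 -c "
from mv import *
st()
p=camera('top')
for q in ['bowl','sauce_bottle','can']: print(q,[np.round(a['at']) for a in recognise(p,q)[:1]])
print(close_job())"
```

```text
t 15.57 pos [0.5192 0.2255 0.2574] yaw 117.75 tilt [ 0.185 -0.429 -0.884] F [-0.1 -0.1 -0.1] T [0.46 0.29 0.05] w 0.05 q [-0.76  0.26 -0.01  1.57  0.46  1.51 -0.37]
bowl [array([132., 257.])]
sauce_bottle [array([374., 232.])]
can [array([258., 141.])]
the job is handed in; nothing more can be done
None
```

The blue tote is stacked on the white one, with its yellow end over the white tote's plain end. I handed the job in after about 16 s.

**What I did:** I opened the fingers outwards against the inside of the blue tote's long walls and turned it about 145° counter-clockwise on the rim. I then corrected its position using the pocket corners seen by the wrist camera (about 2.6 mm and 0.7°). The tote was lowered 5 mm in the grip and then released to settle. The highest force readings I saw were about 6 N.

**Last checks:**
- **Height and angle:** a fit to the outline in the top and scene pictures put the blue tote about 70 mm above the white one's origin (69 mm is stacked) and at 193.2°. The white tote is at about 13.2°, so they are half a turn apart.
- **Feet and level:** the wrist side view showed the two feet on the +y side in their pockets against the kerb, and the blue rim matching the stacked height along its length. The other two feet I only judged from the scene view, where the rim matched a level, stacked tote to about half a pixel. The outline fit alone could not measure small tilts well: a tilt of about 1.7° fitted slightly better than none.
- **White tote:** its pose agrees with the start to within the measuring error, about 1 mm and 1°.
- **Bowl, bottle and can:** nothing came near them. The network's final positions differed from the first ones by about 9 pixels for the bowl, 6 for the can and 2 for the bottle. I put that down to the arm partly covering them and to network scatter. I did not check it further before handing in.

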